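Sort lapping blocks by feel and pile them on their stands

TASK

The four iron lapping blocks parked on the bench look alike, but two have a coarse abrasive sole and two a fine one, and you can only tell by how hard each drags as you slide it across the bench. Pile the two coarse blocks on the orange stand and the two fine ones on the blue stand, each pair lying flat, one squarely on top of the other, inside the outline on the stand. Leave the glassware and the bottle where they are.

Things in the scene. Friction and masses are not known exactly. Their poses are not given: they have to be found in the camera images.
- park: Four white painted outlines (90 x 60 mm) in a row on the bench, a lapping block in each at the start. Origin: bench level, middle of the row, which runs along its y; the blocks' long sides lie along its x. Blocks: all look alike, dark iron, 80 x 50 x 20 mm high, 0.5 to 0.73 kg; the lowest 4 mm is the abrasive sole, set in 3 mm from the edges. Which are coarse varies and cannot be seen.
- place_1 (a point): Bench-level centre of parking outline 1, -165 mm along the row's y. At the start a block lies exactly centred here, its 80 mm side along this point's x, its 50 mm side along y. The blocks themselves are not tracked: this point stays on the bench when its block is taken away.
- place_2 (a point): Bench-level centre of parking outline 2, -55 mm along the row's y. At the start a block lies exactly centred here, its 80 mm side along this point's x, its 50 mm side along y. The blocks themselves are not tracked: this point stays on the bench when its block is taken away.
- place_3 (a point): Bench-level centre of parking outline 3, 55 mm along the row's y. At the start a block lies exactly centred here, its 80 mm side along this point's x, its 50 mm side along y. The blocks themselves are not tracked: this point stays on the bench when its block is taken away.
- place_4 (a point): Bench-level centre of parking outline 4, 165 mm along the row's y. At the start a block lies exactly centred here, its 80 mm side along this point's x, its 50 mm side along y. The blocks themselves are not tracked: this point stays on the bench when its block is taken away.
- stand_orange: Orange slab fixed to the bench, 120 (x) x 90 (y) x 8 mm, for the two coarse blocks, whose sole's sliding friction on the bench is about 1.0 (within 15 percent). Origin: centre of its underside, at bench level. On its top, 8 mm above the origin, a centred white painted outline 104 (x) x 74 (y) mm shows where the pile goes, the blocks' long side along its x, either way round.
- stand_blue: Blue slab fixed to the bench, 120 (x) x 90 (y) x 8 mm, for the two fine blocks, whose sole's sliding friction on the bench is about 0.15 (within 15 percent). Origin: centre of its underside, at bench level. On its top, 8 mm above the origin, a centred white painted outline 104 (x) x 74 (y) mm shows where the pile goes, the blocks' long side along its x, either way round.
- bottle: Bystander: clear bottle with a blue cap, 64 mm across, 150 mm high, origin at the centre of its underside. Leave alone.
- beaker: Bystander: open glass beaker, 70 mm across, 90 mm high, origin at the centre of its underside. Leave alone.
- dish: Bystander: shallow glass dish, 60 mm across, 14 mm high, origin at the centre of its underside. Leave alone.
There are look-alikes about, which are no part of the job. What is meant by the stand_blue is not green, and is the larger of those in its own colour. Of the things shaped like the stand_orange, the orange one is meant.

How it is judged:
At the end, for the whole second after the job is handed in: Both coarse blocks lie flat on the orange stand and both fine blocks flat on the blue stand, one directly on the other, at rest: the two blocks of a pair within 6 mm and 0.10 rad of each other, each within 12 mm of the stand's centre and its long side within 0.14 rad of the stand's long axis (horizontal distance between each of block_a, block_c and stand_orange below 0.012 m and angle between the x axis of each of block_a, block_c and the x axis of stand_orange, either way round below 0.14 rad and angle between each of block_a, block_c, block_b, block_d's own z axis and vertical below 0.05 rad and linear speed of each of block_a, block_c, block_b, block_d below 0.02 m/s and horizontal distance between block_a and block_c below 0.006 m and angle between the x axis of block_a and the x axis of block_c, either way round below 0.1 rad and ((z of block_a in the frame of stand_orange between 0.005 and 0.011 m and z of block_c in the frame of stand_orange between 0.025 and 0.031 m) or (z of block_c in the frame of stand_orange between 0.005 and 0.011 m and z of block_a in the frame of stand_orange between 0.025 and 0.031 m)) and horizontal distance between each of block_b, block_d and stand_blue below 0.012 m and angle between the x axis of each of block_b, block_d and the x axis of stand_blue, either way round below 0.14 rad and horizontal distance between block_b and block_d below 0.006 m and angle between the x axis of block_b and the x axis of block_d, either way round below 0.1 rad and ((z of block_b in the frame of stand_blue between 0.005 and 0.011 m and z of block_d in the frame of stand_blue between 0.025 and 0.031 m) or (z of block_d in the frame of stand_blue between 0.005 and 0.011 m and z of block_b in the frame of stand_blue between 0.025 and 0.031 m))); the robot touches nothing.
It fails at once if the bottle is moved more than 15 mm or tipped (distance of bottle from where it was at the start of the episode above 0.015 m or angle between bottle's own z axis and vertical above 0.3 rad).
It fails at once if the beaker is moved more than 15 mm or tipped (distance of beaker from where it was at the start of the episode above 0.015 m or angle between beaker's own z axis and vertical above 0.3 rad).
It fails at once if the dish is moved more than 15 mm or tipped (distance of dish from where it was at the start of the episode above 0.015 m or angle between dish's own z axis and vertical above 0.3 rad).
It also fails if it takes over 72 s, if anything falls off the work surface, if the arm or the gripper's body presses on something with over 40 N, if the wrist force passes 120 N, or if a joint passes its speed limit or range.

ROBOT

A 6-joint arm with a two-finger parallel gripper is mounted at the origin on the work surface. World frame = base frame: x ahead of the robot, y to its left, z up, the work surface at z = 0. Lengths are in m, angles in rad, forces in N, time in s.
With the tool pointing down it reaches from about 0.225 to 0.875 m from the base axis. Payload 3.4 kg.
Tool frame: the origin (TCP) lies where the fingers leave the gripper's body, on its centre line; the fingertips stand 73 mm ahead of it and the grasp point (between the pads) lies 54 mm ahead of it; x points along the fingers, y is the direction in which the jaws open and shut, and the axes are right-handed (so a half turn about x gives the same grasp; the last joint's range is limited). The gripper opens to 85 mm and grips with 20 to 120 N. Pads are 22 mm wide; open, the fingers measure 114 mm over their backs; the gripper's body (76 mm by 85 mm) begins 54 mm behind the grasp point. The pads swing forward as they close: fully open they stand 13 mm farther back than shut.
Start: joints at [-0.121, 0.276, 1.505, -0, 1.361, -0.121], TCP at [0.575, -0, 0.304] pointing down, gripper open.
Joint ranges: [-2.89, 2.89], [-0.75, 2.08], [0.22, 2.7], [-1.18, 4.32], [0.11, 2.71], [-2.7, 2.7]. Speed limits (rad/s): [2.57, 2.57, 3.14, 3.14, 3.14, 3.14].

INTERFACE

Orientations are given as a unit quaternion [w, x, y, z].
In Python, from rig import manip gives the robot as it stands.
- The arm moves only by the tool play_rows, never from a script. Its argument "steps" is a list of rows, each a list of 5 numbers: the closure, from 0 (fully open) to 1 (shut), then the shift along the tool's x, y, z as a fraction of full scale, then the turn about the tool's x as a fraction of full scale. In form: [[grip, tx, ty, tz, twist], ...]. A call has 1 to 20 rows; each row shifts and turns the commanded pose from where the row before left it, along the tool's axes as they then stand; what a row does not reach is not made up. Full scale, the value 1, is 0.03 m for a shift and 6 degrees for a turn. A row lasts 1/10 s, in which the tool goes at most 50 mm and 8.59 degrees, less where a joint would pass 70% of its speed; a pose out of reach is approached as far as the arm can. A call with a number of a shift or a turn outside -1 to 1 is refused whole. A call with a gripper value outside its range is refused whole. The fingers move at their own pace and stop on an object; "newtons" is the grip in N (left out, the last holds). Time passes only in rows, so rows that do not move let the fingers close. It gives the time, the measured TCP pose, the force and the opening at its end, in the units of the state.
- manip.get_state(): the state, without advancing time (a new reading comes with each control period).
- manip.get_image(name): name is "scene" or "side" or "wrist"; returns (picture, depth): 400x640x3 uint8, red, green, blue; 400x640 float32, m along the optical axis (not along the pixel's ray), 0 where there is no reading.
- manip.camera_model(name): a dict with "mtx" (3x3 intrinsics, pixels), "R" (3x3) and "t" (3): a world point X has camera coordinates R X + t. Camera axes: x right, y down, z forward; pixel columns grow to the right and rows downward; lengths in m; the calibration is good to about 2 mm. A picture is of the moment at which its call begins: read the wrist's pose just before it. camera_model takes no time and is no camera call; for the wrist camera it gives the pose at the moment of the call.
- manip.sign_off(): hands the job in, once; it reports no verdict.
Trained networks look in the newest picture that a camera, given by its name, has taken for a name from the list of things; names that differ only in an ending like _2 or _b are one class to them, and where a whole thing is asked for, a point or a joint stands for the part that bears it (a point fixed in the world has none). Each returns a list of dicts, best first, with "conf" (0 to 1); they miss things now and then, are a little off and sometimes report something else, mostly with a low value. They report only what shows in the picture. A call takes as long as a camera call. They do not tell look-alikes from the thing itself.
- manip.regions_of(camera, query): "mask" (400x640 bool, what is visible of it).
- manip.mark_of(camera, query): "location" ([x, y, z] in m, in the coordinates of the camera as it stood for that picture, good to about 4 mm: a listed point, or the origin of a listed thing).
The state is a dict: "clock": time; "qpos": joint angles; "qd": joint speeds; "effort": joint torques, N m; "position": TCP position; "ee_rot": TCP orientation; "contact_force": force on the tool from outside, world axes, zero at the start; "moment": the same for the moment, N m; "width": finger opening in m.
Only numpy, scipy, OpenCV 4.12 (cv2) and the standard library are available. Lean on these libraries where they do the work, as an engineer would, in place of code of your own. Each camera call takes 0.05 s, during which the arm holds its last target.

## Working session

There is one attempt and no reset: what is moved stays moved. The work goes in short steps, Python scripts to look and compute and a tool call to move; the robot and the scene stay as the last step left them, time stands still between calls to the robot, and variables do not carry over. Pictures are saved under pics/ and viewed, and the job is handed in when it is done.

Besides the shell and the picture viewer there is one more tool, called after "Emit:" as name(argument=value, ...), one argument or row to a line, values as JSON. play_rows: Moves the arm, as the interface text tells. Its arguments: {"type":"object","properties":{"steps":{"type":"array","items":{"type":"array","items":{"type":"number"}}},"newtons":{"type":"number"}},"required":["steps"]}

```bash
mkdir -p pics; ls; python3 - <<'E'
from rig import manip
import cv2
s=manip.get_state(); print(s)
for n in ["scene","side"]:
    im,d=manip.get_image(n); cv2.imwrite(f"pics/{n}0.png",im[:,:,::-1])
    print(n,manip.camera_model(n))
    qs=["stand_orange","stand_blue","place_1","park","bottle","beaker","dish"] if n=="scene" else []
    for q in qs:
        cm=manip.camera_model(n)
        for r in manip.mark_of(n,q):
            p=cm["R"].T@(r["location"]-cm["t"]); print(n,q,round(r["conf"],2),p.round(3))
print(manip.get_state()["clock"])
E
```

```text
pics
{'clock': 0.0, 'qpos': array([-1.20963152e-01,  2.76588015e-01,  1.50618649e+00, -2.56979687e-05,
        1.36070907e+00, -1.20972774e-01]), 'qd': array([-0.00048007, -0.00172384,  0.00187228, -0.00056228, -0.00056451,
        0.0007297 ]), 'effort': array([ 6.20495921e-04, -4.16768074e+01, -2.45808578e+01, -1.52056768e-04,
        1.11346930e-02,  1.69860516e-05]), 'position': array([5.74575617e-01, 5.99947724e-05, 3.03022318e-01]), 'ee_rot': array([ 0.49948268,  0.4995768 ,  0.50052437, -0.50041525]), 'contact_force': array([0.44497406, 0.50407524, 0.05250508]), 'moment': array([-0.01875618, -0.01095269, -0.02408337]), 'width': 0.08503759278133959}
scene {'mtx': array([[448.24467659,   0.        , 318.04049415],
       [  0.        , 448.24467659, 191.44041913],
       [  0.        ,   0.        ,   1.        ]]), 'R': array([[ 0.48638045,  0.8737129 , -0.00773507],
       [ 0.67110437, -0.37923154, -0.63702619],
       [-0.55951139,  0.30464604, -0.77080335]]), 't': array([-0.31559657, -0.37850658,  1.65553664])}
scene stand_orange 0.68 [ 0.82  -0.243 -0.004]
scene stand_blue 0.96 [0.835 0.151 0.001]
scene stand_blue 0.85 [ 0.667  0.147 -0.001]
scene stand_blue 0.84 [0.676 0.321 0.003]
scene place_1 0.74 [0.481 0.085 0.001]
scene place_1 0.59 [ 0.483 -0.025  0.006]
scene place_1 0.58 [0.485 0.194 0.   ]
scene place_1 0.49 [ 0.484 -0.137 -0.001]
scene park 0.49 [0.482 0.034 0.001]
scene bottle 0.9 [ 0.552 -0.432  0.004]
scene beaker 0.84 [0.514 0.445 0.   ]
scene dish 0.49 [ 0.719 -0.001 -0.004]
scene dish 0.34 [ 0.486 -0.022  0.004]
side {'mtx': array([[495.38291141,   0.        , 308.5814891 ],
       [  0.        , 495.38291141, 200.50005361],
       [  0.        ,   0.        ,   1.        ]]), 'R': array([[ 0.97359406, -0.22815362, -0.00777998],
       [-0.17830336, -0.73870388, -0.65001884],
       [ 0.14255704,  0.63424168, -0.75987827]]), 't': array([-0.64224082,  0.14686893,  1.24491641])}
0.45
```

View pics/scene0.png

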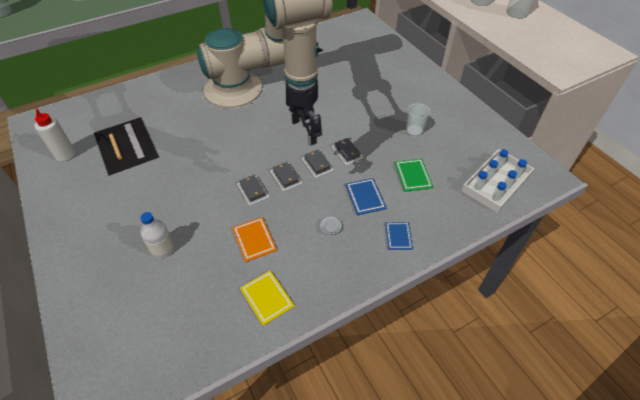

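View pics/side0.png

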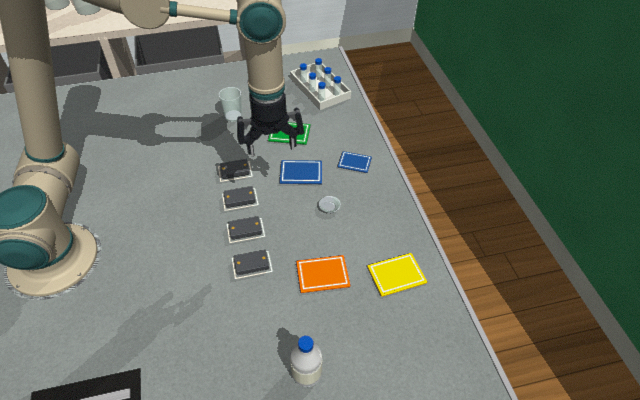

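Candidates in the scene picture:
- Orange stand: orange slab at (254,239). Look-alike: yellow at (267,297).
- Blue stand: large blue slab at (366,196). Look-alikes: small blue at (399,236) and green at (413,175).

I choose orange (254,239) and large blue (366,196), and I'll measure both in rectified crops.

```bash
cat > h.py <<'E'
import numpy as np, cv2
from rig import manip
def proj(cm,X):
    X=np.atleast_2d(X); c=(cm["R"]@X.T).T+cm["t"]; p=(cm["mtx"]@c.T).T; return p[:,:2]/p[:,2:]
def toplane(cm,px,z):
    px=np.atleast_2d(px); r=np.c_[px,np.ones(len(px))]@np.linalg.inv(cm["mtx"]).T@cm["R"]
    o=-cm["R"].T@cm["t"]; return o+r*((z-o[2])/r[:,2:])
def topdown(im,cm,z,x0,x1,y0,y1,s=1000):
    # out: col = (y1-y)*s , row=(x1-x)*s
    W=int((y1-y0)*s);H=int((x1-x0)*s)
    w=np.array([[x1,y1,z],[x1,y0,z],[x0,y0,z],[x0,y1,z]]); src=proj(cm,w).astype(np.float32)
    M=cv2.getPerspectiveTransform(src,np.float32([[0,0],[W,0],[W,H],[0,H]]))
    return cv2.warpPerspective(im,M,(W,H),flags=cv2.INTER_CUBIC)
def rects(im,cm,lo,hi,z,minA=150):
    hsv=cv2.cvtColor(im,cv2.COLOR_RGB2HSV); m=cv2.inRange(hsv,lo,hi)
    m=cv2.morphologyEx(m,cv2.MORPH_CLOSE,np.ones((5,5)))
    cs,_=cv2.findContours(m,cv2.RETR_EXTERNAL,cv2.CHAIN_APPROX_NONE); out=[]
    for c in cs:
        if cv2.contourArea(c)<minA: continue
        w=toplane(cm,c[:,0,:].astype(float),z)[:,:2]
        (cx,cy),(a,b),t=cv2.minAreaRect((w*1000).astype(np.float32))
        if b>a: t+=90; a,b=b,a
        out.append((c[:,0].mean(0).round(),np.array([cx,cy]).round(1),round(a),round(b),round((t+90)%180-90,1)))
    return out
E
python3 - <<'E'
from h import *
for n in ["scene","side"]:
    im=cv2.imread(f"pics/{n}0.png")[:,:,::-1].copy(); cm=manip.camera_model(n)
    for c,lo,hi in [("orange",(5,180,100),(16,255,255)),("blue",(100,150,60),(125,255,255))]:
        for r in rects(im,cm,lo,hi,0.007): print(n,c,*r)
    cv2.imwrite(f"pics/td_{n}.png",topdown(im,cm,0.008,0.4,0.95,-0.4,0.4)[:,:,::-1])
E
```

```text
scene orange [254. 239.] [ 648.4 -200.5] 120 88 -5.2
scene blue [399. 235.] [832.9 150.2] 66 45 -29.0
scene blue [365. 198.] [673.6 144.5] 113 86 -14.5
side orange [322. 274.] [ 646.6 -202.1] 119 92 -5.4
side blue [305. 344.] [ 565.1 -369.3] 37 31 76.6
side blue [300. 172.] [670.  144.5] 117 92 -14.1
side blue [354. 163.] [830.4 143.6] 86 60 -29.4
```

View pics/td_scene.png

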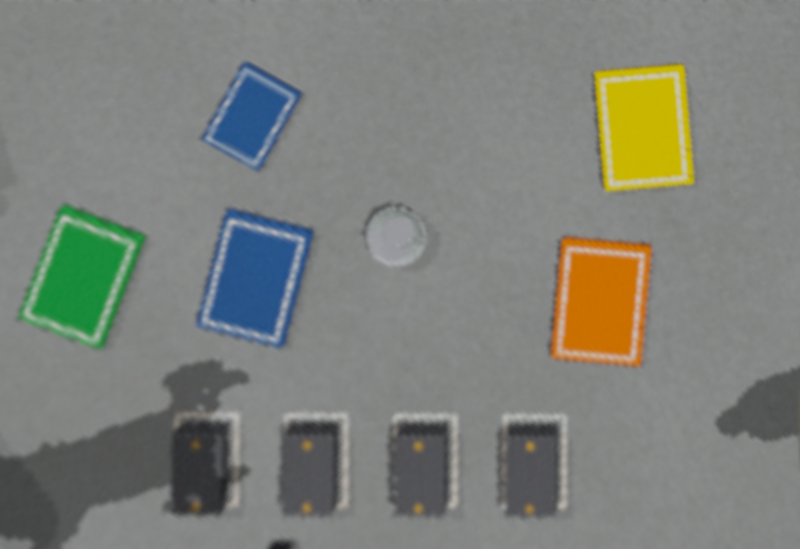

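View pics/td_side.png

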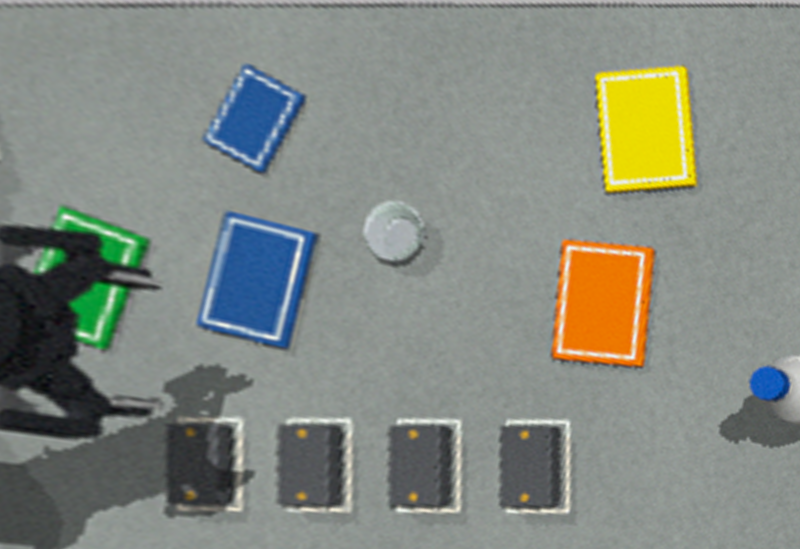

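```bash
python3 - <<'E'
from h import *
from scipy.spatial.transform import Rotation as Ro
q=manip.get_state()["ee_rot"]; print(Ro.from_quat(q,scalar_first=True).as_matrix().round(3))
for n in ["scene","side","wrist"]:
    cm=manip.camera_model(n)
    im,d=manip.get_image(n)
    v,u=np.indices(d.shape); ok=d>0
    P=np.stack([(u-cm["mtx"][0,2])/cm["mtx"][0,0]*d,(v-cm["mtx"][1,2])/cm["mtx"][1,1]*d,d],-1)
    X=(P-cm["t"])@cm["R"]
    m=ok&(X[...,2]>0.013)&(X[...,2]<0.028)&(abs(X[...,0]-.48)<.09)&(X[...,1]>-.2)&(X[...,1]<.26)
    nl,l,st,ce=cv2.connectedComponentsWithStats(m.astype(np.uint8))
    for i in range(1,nl):
        if st[i,4]<100: continue
        w=X[l==i]; (c,s,t)=cv2.minAreaRect((w[:,:2]*1000).astype(np.float32))
        print(n,st[i,4],np.round(c,1),np.round(s,1),round(t,1),"z",np.median(w[:,2]).round(4))
    if n=="wrist":
        print(cm); cv2.imwrite("pics/wrist0.png",im[:,:,::-1])
        for q in ["place_1","stand_orange","stand_blue"]:
            for r in manip.mark_of(n,q):
                print(q,round(r["conf"],2),(cm["R"].T@(r["location"]-cm["t"])).round(4))
E
```

```text
[[-0.  1.  0.]
 [-0.  0. -1.]
 [-1. -0.  0.]]
scene 323 [486.8 197.3] [86.8 54.1] 2.0 z 0.0204
scene 332 [486.2  88.4] [52.4 82. ] 89.8 z 0.0206
scene 351 [485.5 -21.7] [51.9 85.3] 89.4 z 0.0206
scene 376 [ 485.2 -131.8] [50.7 84.2] 89.7 z 0.0202
side 386 [485.2 194.8] [57.  79.6] 89.1 z 0.0199
side 443 [484.4  86.4] [55.2 79.4] 89.5 z 0.0199
side 509 [483.9 -23.8] [79.8 54.5] 0.3 z 0.0198
side 604 [ 483.1 -133.4] [53.1 80.1] 88.8 z 0.0197
wrist 4635 [485.8  85.6] [80.3 48.9] 0.1 z 0.0199
wrist 3619 [485.2 -24.1] [49.8 80.1] 89.9 z 0.0199
wrist 2450 [ 491.2 -134.2] [51.  67.2] 89.8 z 0.0199
{'mtx': array([[353.50847304,   0.        , 316.17693033],
       [  0.        , 353.50847304, 204.21472311],
       [  0.        ,   0.        ,   1.        ]]), 'R': array([[ 9.99998581e-01,  1.25667204e-03,  1.12210645e-03],
       [ 8.82342244e-04, -9.58046361e-01,  2.86611917e-01],
       [ 1.43520719e-03, -2.86610520e-01, -9.58046110e-01]]), 't': array([-0.57566671, -0.03778659,  0.37832513])}
stand_orange 0.78 [ 0.6476 -0.2014 -0.0023]
stand_blue 0.94 [ 0.8379  0.1539 -0.0029]
stand_blue 0.77 [ 0.6709  0.1481 -0.0022]
```

View pics/wrist0.png

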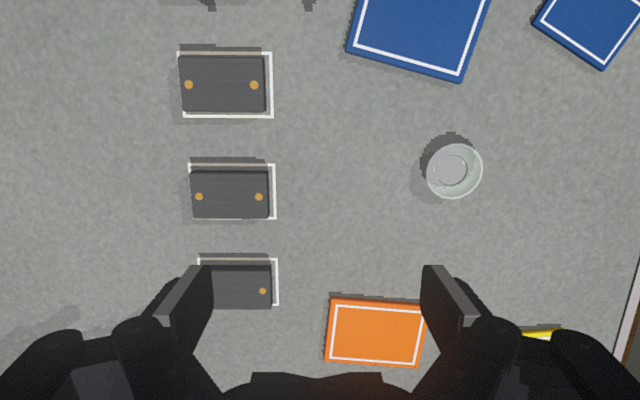

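Blocks lie at x≈0.485, y≈-0.134, -0.024, 0.086 and 0.196. Orange stand is at (0.6475,-0.2015), -5.3°; blue is at (0.671,0.146), -14.2°. First I turn the jaws across the blocks' 50 mm side and go down toward block 2.

Emit:
play_rows(
  steps=[
    [0, 0.4, 0, 0, -1],
    [0, 0.4, 0, 0, -1],
    [0, 0.4, 0, 0, -1],
    [0, 0.4, 0, 0, -1],
    [0, 0.4, 0, 0, -1],
    [0, 0.4, 0, 0, -1],
    [0, 0.4, 0, 0, -1],
    [0, 0.4, 0, 0, -1],
    [0, 0.4, 0, 0, -1],
    [0, 0.4, 0, 0, -1],
    [0, 0.4, 0, 0, -1],
    [0, 0.4, 0, 0, -1],
    [0, 0.4, 0, 0, -1],
    [0, 0.4, 0, 0, -1],
    [0, 0.4, 0, 0, -1],
    [0, 0, -0.27, -1, 0],
    [0, 0, -0.27, -1, 0],
    [0, 0, -0.26, -1, 0],
    [0, 0, 0, 0, 0],
  ],
  newtons=60,
)

```text
clock: 2.65
position: [0.4802, -0.0239, 0.1234]
ee_rot: [0.705, 0.001, 0.709, -0.0]
contact_force: [-0.3, 0.1, 0.2]
width: 0.0854
```

Emit:
play_rows(
  steps=[
    [0, 0.5, 0, 0.17, 0],
    [0, 0.5, 0, 0, 0],
    [0, 0.5, 0, 0, 0],
    [0, 0, 0, 0, 0],
    [1, 0, 0, 0, 0],
    [1, 0, 0, 0, 0],
    [1, 0, 0, 0, 0],
    [1, 0, 0, 0, 0],
    [1, 0, 0, 0, 0],
    [1, 0, 0, 0, 0],
  ],
)

```text
clock: 3.65
position: [0.4911, -0.0242, 0.0801]
ee_rot: [0.708, -0.0, 0.706, -0.0]
contact_force: [-0.7, -0.5, 5.5]
width: 0.0481
```

```bash
python3 - <<'E'
from h import *
print({k:np.round(v,4) for k,v in manip.get_state().items() if k in("clock","position","contact_force","width")})
im,d=manip.get_image("wrist");cv2.imwrite("pics/w1.png",im[:,:,::-1])
E
```

```text
{'clock': np.float64(3.65), 'position': array([ 0.4911, -0.0242,  0.0801]), 'contact_force': array([-0.7217, -0.5122,  5.5481]), 'width': np.float64(0.0481)}
```

View pics/w1.png

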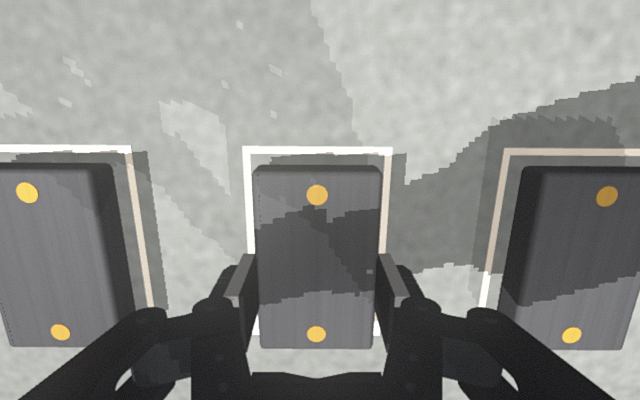

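Emit:
play_rows(
  steps=[
    [1, 0, 0, 0.15, 0],
    [1, 0, 0, 0.15, 0],
    [1, 0, 0, 0.15, 0],
    [1, 0, 0, 0.15, 0],
  ],
)

```text
clock: 4.1
position: [0.5069, -0.0239, 0.0801]
ee_rot: [0.706, -0.0, 0.708, 0.0]
contact_force: [-5.2, -0.0, 11.3]
width: 0.0481
```

Emit:
play_rows(
  steps=[
    [1, 0, 0, 0.15, 0],
    [1, 0, 0, 0.15, 0],
  ],
)

```text
clock: 4.3
position: [0.516, -0.0239, 0.0801]
ee_rot: [0.706, -0.0, 0.708, 0.0]
contact_force: [-3.2, -0.0, 10.1]
width: 0.0483
```

Emit:
play_rows(
  steps=[
    [1, 0, 0, 0, 0],
    [1, 0, 0, 0, 0],
  ],
)

```text
clock: 4.5
position: [0.5172, -0.024, 0.0801]
ee_rot: [0.707, -0.0, 0.707, -0.0]
contact_force: [-1.8, 0.2, 7.3]
width: 0.0482
```

Drag over load is about 0.2, so block 2 is fine and goes to blue.

Emit:
play_rows(
  steps=[
    [1, -0.4, 0, 0, 0],
    [1, -0.6, 0, 0, 0],
    [1, -0.6, 0.4, 0.4, 0],
    [1, 0, 0.65, 0.6, 0],
    [1, 0, 0.65, 0.6, 0],
    [1, 0, 0.65, 0.6, 0],
    [1, 0, 0.65, 0.6, 0],
    [1, 0, 0.65, 0.6, 0],
    [1, 0, 0.65, 0.6, 0],
    [1, 0, 0.65, 0.6, 0],
    [1, 0, 0.65, 0.6, 0],
    [1, 0, 0, 0.12, 0.5],
    [1, 0, 0, 0, 0.8],
    [1, 0, 0, 0, 0.7],
    [1, 0, 0, 0, 0.37],
    [1, 0, 0, 0, 0],
    [1, 0, 0, 0, 0],
    [1, 0, 0, 0, 0],
  ],
)

```text
clock: 6.3
position: [0.6765, 0.144, 0.1267]
ee_rot: [0.701, 0.087, 0.702, -0.087]
contact_force: [-0.1, 0.2, -5.0]
width: 0.0484
```

```bash
cat >> h.py <<'E'
from scipy.spatial.transform import Rotation as Ro
def cloud(n):
    cm=manip.camera_model(n); im,d=manip.get_image(n)
    v,u=np.indices(d.shape)
    P=np.stack([(u-cm["mtx"][0,2])/cm["mtx"][0,0]*d,(v-cm["mtx"][1,2])/cm["mtx"][1,1]*d,d],-1)
    X=(P-cm["t"])@cm["R"]; X[d<=0]=np.nan
    return im,X,cm
def state():
    s=manip.get_state(); R=Ro.from_quat(s["ee_rot"],scalar_first=True).as_matrix()
    yaw=np.degrees(np.arctan2(R[1,2],R[0,2]))
    print("t",round(s["clock"],2),"p",s["position"].round(4),"toolz yaw",yaw.round(2),"tilt",(R[:,0]).round(4),"F",s["contact_force"].round(1),"w",s["width"].round(4)); return s,R
def dots(im,cm,z):
    hsv=cv2.cvtColor(im,cv2.COLOR_RGB2HSV); m=cv2.inRange(hsv,(12,130,110),(30,255,255))
    nl,l,st,ce=cv2.connectedComponentsWithStats(m)
    out=[]
    for i in range(1,nl):
        if 25<st[i,4]<1200: out.append((ce[i].round(0),st[i,4],toplane(cm,ce[i],z)[0,:2].round(4)))
    return out
E
python3 - <<'E'
from h import *
s,R=state(); im,X,cm=cloud("wrist"); cv2.imwrite("pics/w2.png",im[:,:,::-1])
print(np.median(X[150:330,290:340,2]).round(4), X[250,316].round(4))
for z in [.06,.065]: print(dots(im,cm,z))
for r in rects(im,cm,(100,150,60),(125,255,255),.008): print(*r)
E
```

```text
Traceback (most recent call last):
  File "h.py", line 35, in state
    print("t",round(s["clock"],2),"p",s["position"].round(4),"toolz yaw",yaw.round(2),"tilt",(R[:,0]).round(4),"F",s["contact_force"].round(1),"w",s["width"].round(4)); return s,R
                                                                                                                                                   ^^^^^^^^^^^^^^^^
AttributeError: 'float' object has no attribute 'round'
```

```bash
sed -i 's/s\["width"\].round(4)/round(float(s["width"]),4)/' h.py
python3 - <<'E'
from h import *
s,R=state(); im,X,cm=cloud("wrist"); cv2.imwrite("pics/w2.png",im[:,:,::-1])
print(X[200:340:20,316].round(4))
for z in [.06,.067]: print(dots(im,cm,z))
for r in rects(im,cm,(100,150,60),(125,255,255),.008): print(*r)
E
```

```text
t 6.3 p [0.6765 0.144  0.1267] toolz yaw -14.19 tilt [-6.e-04 -1.e-04 -1.e+00] F [-0.1  0.2 -5. ] w 0.0484
[[0.6421 0.1526 0.0665]
 [0.65   0.1507 0.0666]
 [0.6578 0.1487 0.0672]
 [0.6665 0.1465 0.0667]
 [0.6753 0.1443 0.0666]
 [0.6839 0.1421 0.0673]
 [0.694  0.1396 0.0662]]
[(array([317., 194.]), np.int32(266), array([0.6417, 0.1532])), (array([316., 333.]), np.int32(226), array([0.705 , 0.1368]))]
[(array([317., 194.]), np.int32(266), array([0.6399, 0.1536])), (array([316., 333.]), np.int32(226), array([0.6999, 0.1381]))]
[305. 156.] [631.9 148.9] 14 11 73.0
```

View pics/w2.png

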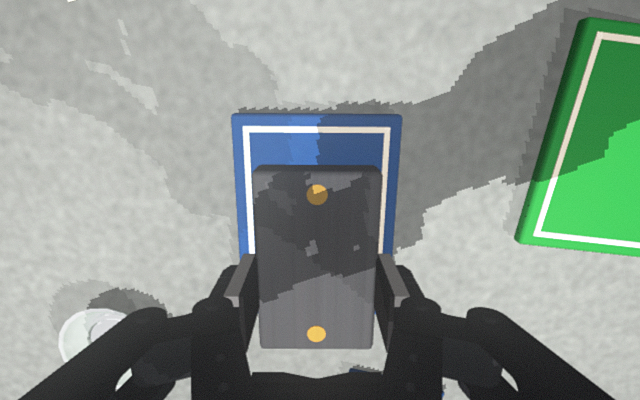

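```bash
python3 - <<'E'
from h import *
cm=manip.camera_model("wrist")
p=toplane(cm,[[233,114.5],[401,115]],.008)[:,:2]; print(p.round(4),np.linalg.norm(p[1]-p[0]))
m=p.mean(0); a=(p[1]-p[0])/np.linalg.norm(p[1]-p[0]); n=np.array([-a[1],a[0]]); n*=np.sign(n[0]); print(m+.06*n,np.degrees(np.arctan2(n[1],n[0])))
q=toplane(cm,[[243,127],[391,128]],.008)[:,:2];print(q.round(4)); print(q.mean(0)+.0515*n)
E
```

```text
[[0.6033 0.1181]
 [0.6248 0.2025]] 0.08708923270860716
[0.67221012 0.14545503] -14.291600769460638
[[0.6106 0.1212]
 [0.6301 0.1962]]
[0.67025861 0.14598241]
```

Emit:
play_rows(
  steps=[
    [1, 0.5, 0, 0, 0],
    [1, 0.45, 0, 0, 0],
    [1, 0.25, 0, 0, 0],
    [1, 0.1, 0, 0, 0],
    [1, 0, 0, 0, 0],
    [1, 0, 0, 0, 0],
    [0, 0, 0, 0, 0],
    [0, 0, 0, 0, 0],
    [0, 0, 0, 0, 0],
    [0, 0, 0, 0, 0],
  ],
)

```text
clock: 7.35
position: [0.677, 0.144, 0.088]
ee_rot: [0.702, 0.088, 0.701, -0.087]
contact_force: [-0.2, 0.5, -0.1]
width: 0.0856
```

Emit:
play_rows(
  steps=[
    [0, -0.5, 0, 0, 0],
    [0, -0.8, 0, 0, -0.5],
    [0, -0.3, 0, 0, -0.9],
    [0, 0, 0, 0, -0.97],
    [0, 0, -0.28, -0.9, 0],
    [0, 0, -0.28, -0.9, 0],
    [0, 0, -0.28, -0.9, 0],
    [0, 0, -0.28, -0.9, 0],
    [0, 0, -0.28, -0.9, 0],
    [0, 0, -0.28, -0.9, 0],
    [0, 0, -0.25, -0.7, 0],
    [0, 0, 0, -0.2, 0],
    [0, 0, 0, 0, 0],
    [0, 0, 0, 0, 0],
  ],
)

```text
clock: 8.75
position: [0.4896, 0.0864, 0.1367]
ee_rot: [0.708, 0.0, 0.706, 0.0]
contact_force: [0.6, 0.7, -0.2]
width: 0.0853
```

```bash
python3 - <<'E'
from h import *
s,R=state(); 
im,X,cm=cloud("wrist"); cv2.imwrite("pics/w3.png",im[:,:,::-1])
print(dots(im,cm,.02))
im,X,cm=cloud("side"); cv2.imwrite("pics/s3.png",topdown(im,cm,0.028,0.4,0.95,-0.4,0.4)[:,:,::-1])
print(dots(im,cm,.028))
E
```

```text
t 8.75 p [0.4896 0.0864 0.1367] toolz yaw -0.0 tilt [ 3.3e-03  3.0e-04 -1.0e+00] F [ 0.6  0.7 -0.2] w 0.0853
[(array([316., 170.]), np.int32(151), array([0.454 , 0.0861])), (array([521., 172.]), np.int32(167), array([0.4547, 0.1963])), (array([315., 274.]), np.int32(122), array([0.5163, 0.0858])), (array([503., 275.]), np.int32(130), array([0.5168, 0.196 ]))]
[(array([397., 277.]), np.int32(393), array([ 0.8112, -0.2662])), (array([323., 277.]), np.int32(365), array([ 0.6412, -0.2264])), (array([397., 273.]), np.int32(1006), array([ 0.8146, -0.256 ])), (array([322., 273.]), np.int32(985), array([ 0.6438, -0.2135])), (array([542., 391.]), np.int32(855), array([ 1.0047, -0.586 ]))]
```

View pics/w3.png

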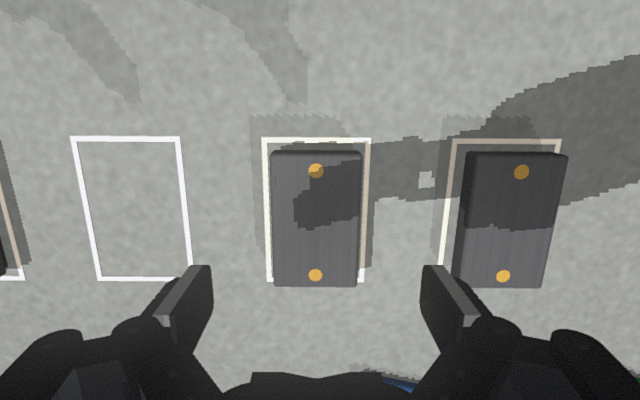

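View pics/s3.png

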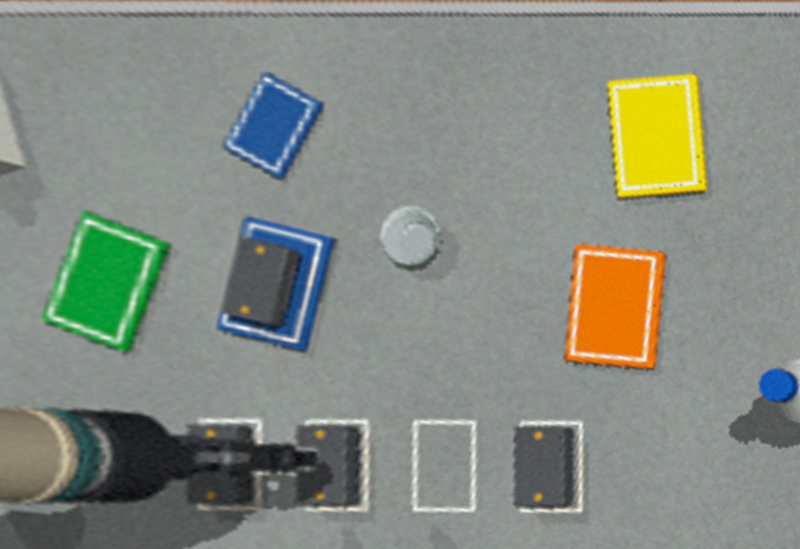

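Emit:
play_rows(
  steps=[
    [0, 0.6, 0, -0.13, 0],
    [0, 0.6, 0, 0, 0],
    [0, 0.5, 0, 0, 0],
    [0, 0.2, 0, 0, 0],
    [1, 0, 0, 0, 0],
    [1, 0, 0, 0, 0],
    [1, 0, 0, 0, 0],
    [1, 0, 0, 0, 0],
    [1, 0, 0, 0, 0],
    [1, 0, 0, 0, 0],
  ],
)

```text
clock: 9.85
position: [0.4847, 0.086, 0.0799]
ee_rot: [0.708, -0.0, 0.706, 0.0]
contact_force: [0.3, -1.8, 5.3]
width: 0.0483
```

Emit:
play_rows(
  steps=[
    [1, 0, 0, 0.15, 0],
    [1, 0, 0, 0.15, 0],
    [1, 0, 0, 0.15, 0],
    [1, 0, 0, 0.15, 0],
  ],
)

```text
clock: 10.25
position: [0.4872, 0.086, 0.0797]
ee_rot: [0.695, -0.0, 0.719, -0.0]
contact_force: [-34.5, -1.5, 46.4]
width: 0.0483
```

Emit:
play_rows(
  steps=[
    [1, 0, 0, 0.15, 0],
    [1, 0, 0, 0.15, 0],
  ],
)

```text
clock: 10.45
position: [0.4926, 0.0861, 0.0789]
ee_rot: [0.693, -0.001, 0.721, -0.0]
contact_force: [-27.9, -0.2, 28.6]
width: 0.0481
```

Emit:
play_rows(
  steps=[
    [1, 0, 0, 0, 0],
    [1, 0, 0, 0, 0],
  ],
)

```text
clock: 10.65
position: [0.495, 0.0861, 0.0788]
ee_rot: [0.695, -0.0, 0.719, -0.0]
contact_force: [-30.2, -0.7, 34.5]
width: 0.0485
```

Block 3 drags at about 0.85 of the load, so it is coarse and goes to orange.

Emit:
play_rows(
  steps=[
    [1, -0.4, 0, 0, 0],
    [1, -0.6, 0, 0, 0],
    [1, -0.6, -0.4, 0.2, 0],
    [1, 0, -0.9, 0.42, 0],
    [1, 0, -0.9, 0.42, 0],
    [1, 0, -0.9, 0.42, 0],
    [1, 0, -0.9, 0.42, 0],
    [1, 0, -0.9, 0.42, 0],
    [1, 0, -0.9, 0.42, 0],
    [1, 0, -0.9, 0.42, 0],
    [1, 0, -0.9, 0.42, 0],
    [1, 0, -0.9, 0.42, 0],
    [1, 0, -0.8, 0.4, 0],
    [1, 0, -0.27, 0.14, 0.4],
    [1, 0, 0, 0, 0.48],
    [1, 0, 0, 0, 0],
    [1, 0, 0, 0, 0],
    [1, 0, 0, 0, 0],
  ],
)

```text
clock: 12.45
position: [0.6461, -0.2005, 0.1264]
ee_rot: [0.706, 0.032, 0.707, -0.032]
contact_force: [0.1, -0.2, -5.5]
width: 0.0482
```

```bash
python3 - <<'E'
from h import *
s,R=state(); im,X,cm=cloud("wrist"); cv2.imwrite("pics/w4.png",im[:,:,::-1])
print(X[200:340:20,316].round(4))
for z in [.06,.066]: print(dots(im,cm,z))
E
```

```text
t 12.45 p [ 0.6461 -0.2005  0.1264] toolz yaw -5.22 tilt [-1.e-03  6.e-04 -1.e+00] F [ 0.1 -0.2 -5.5] w 0.0482
[[ 0.6105 -0.1972  0.0669]
 [ 0.6183 -0.1979  0.0677]
 [ 0.6264 -0.1986  0.0681]
 [ 0.6354 -0.1995  0.067 ]
 [ 0.6443 -0.2003  0.0671]
 [ 0.6535 -0.2011  0.0671]
 [ 0.6627 -0.2019  0.0676]]
[(array([316., 208.]), np.int32(318), array([ 0.6157, -0.1976])), (array([253., 239.]), np.int32(41), array([ 0.627 , -0.2251])), (array([316., 345.]), np.int32(224), array([ 0.6814, -0.2035]))]
[(array([316., 208.]), np.int32(318), array([ 0.6138, -0.1974])), (array([253., 239.]), np.int32(41), array([ 0.6247, -0.2237])), (array([316., 345.]), np.int32(224), array([ 0.6767, -0.203 ]))]
```

View pics/w4.png

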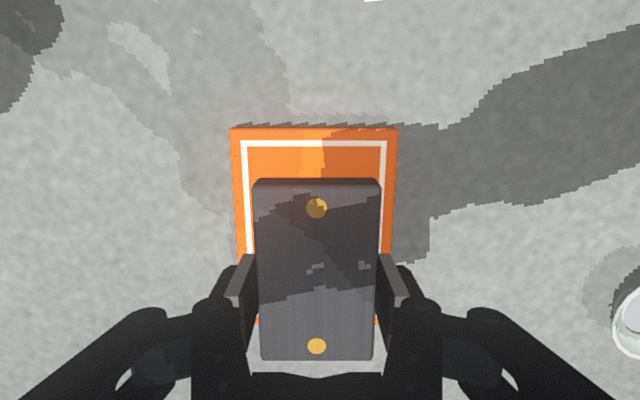

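```bash
cat >> h.py <<'E'
def edge(px,z,dist):
    cm=manip.camera_model("wrist"); p=toplane(cm,px,z)[:,:2]; m=p.mean(0); a=(p[1]-p[0]); L=np.linalg.norm(a); a/=L
    n=np.array([-a[1],a[0]]); n*=np.sign(n[0]); print((m+dist*n).round(4),np.degrees(np.arctan2(n[1],n[0])).round(2),"len",L.round(4))
E
python3 - <<'E'
from h import *
edge([[230.5,127],[397.5,126.5]],.008,.06)
edge([[241,141],[387,140]],.008,.0515)
cm=manip.camera_model("wrist"); print(dots(cv2.imread("pics/w4.png")[:,:,::-1].copy(),cm,.0673))
E
```

```text
[ 0.6476 -0.2015] -4.99 len 0.0873
[ 0.6462 -0.2012] -4.77 len 0.0772
[(array([316., 208.]), np.int32(318), array([ 0.6136, -0.1974])), (array([253., 239.]), np.int32(41), array([ 0.6244, -0.2235])), (array([316., 345.]), np.int32(224), array([ 0.676, -0.203]))]
```

Emit:
play_rows(
  steps=[
    [1, 0.5, -0.03, 0.08, 0],
    [1, 0.45, 0, 0, 0],
    [1, 0.25, 0, 0, 0],
    [1, 0.1, 0, 0, 0],
    [1, 0, 0, 0, 0],
    [1, 0, 0, 0, 0],
    [0, 0, 0, 0, 0],
    [0, 0, 0, 0, 0],
    [0, 0, 0, 0, 0],
    [0, 0, 0, 0, 0],
  ],
)

```text
clock: 13.5
position: [0.6492, -0.2024, 0.0887]
ee_rot: [0.707, 0.032, 0.706, -0.033]
contact_force: [-1.2, -0.2, -0.1]
width: 0.0856
```

Emit:
play_rows(
  steps=[
    [0, -0.5, 0, 0, 0],
    [0, -0.8, 0, 0, -0.3],
    [0, -0.3, 0, 0, -0.57],
    [0, 0, 0.35, -0.85, 0],
    [0, 0, 0.35, -0.85, 0],
    [0, 0, 0.35, -0.85, 0],
    [0, 0, 0.35, -0.85, 0],
    [0, 0, 0.35, -0.85, 0],
    [0, 0, 0.35, -0.8, 0],
    [0, 0, 0.15, -0.4, 0],
    [0, 0, 0, 0, 0],
    [0, 0, 0, 0, 0],
  ],
)

```text
clock: 14.7
position: [0.4869, -0.1352, 0.1368]
ee_rot: [0.708, -0.0, 0.706, -0.001]
contact_force: [0.6, -0.5, -0.2]
width: 0.0857
```

```bash
python3 - <<'E'
from h import *
s,R=state(); 
im,X,cm=cloud("wrist"); cv2.imwrite("pics/w5.png",im[:,:,::-1])
print(dots(im,cm,.02))
E
```

```text
t 14.7 p [ 0.4869 -0.1352  0.1368] toolz yaw -0.07 tilt [ 0.0034 -0.0014 -1.    ] F [ 0.6 -0.5 -0.2] w 0.0857
[(array([319., 172.]), np.int32(146), array([ 0.4526, -0.134 ])), (array([318., 276.]), np.int32(121), array([ 0.5149, -0.1342])), (array([211., 367.]), np.int32(62), array([ 0.5795, -0.2027])), (array([250., 370.]), np.int32(224), array([ 0.5817, -0.1778])), (array([229., 379.]), np.int32(102), array([ 0.5894, -0.192 ]))]
```

View pics/w5.png

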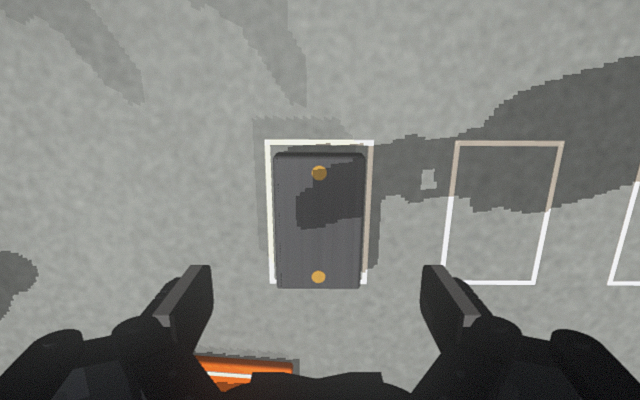

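Block 1 is at (0.4838,-0.134), so I shift by (-0.003,+0.001) and grip. The drag test is gentler this time.

Emit:
play_rows(
  steps=[
    [0, 0.6, 0.04, -0.1, 0],
    [0, 0.6, 0, 0, 0],
    [0, 0.5, 0, 0, 0],
    [0, 0.2, 0, 0, 0],
    [1, 0, 0, 0, 0],
    [1, 0, 0, 0, 0],
    [1, 0, 0, 0, 0],
    [1, 0, 0, 0, 0],
    [1, 0, 0, 0, 0],
    [1, 0, 0, 0, 0],
  ],
)

```text
clock: 15.75
position: [0.4833, -0.1337, 0.0799]
ee_rot: [0.708, -0.0, 0.706, -0.001]
contact_force: [1.0, -0.8, 6.0]
width: 0.0484
```

Emit:
play_rows(
  steps=[
    [1, 0, 0, 0.15, 0],
    [1, 0, 0, 0.15, 0],
    [1, 0, 0, 0.15, 0],
    [1, 0, 0, 0.15, 0],
  ],
)

```text
clock: 16.15
position: [0.499, -0.1331, 0.0799]
ee_rot: [0.706, 0.0, 0.708, -0.0]
contact_force: [-4.4, -0.4, 11.9]
width: 0.0481
```

Emit:
play_rows(
  steps=[
    [1, 0, 0, 0.1, 0],
    [1, 0, 0, 0.1, 0],
  ],
)

```text
clock: 16.35
position: [0.505, -0.1331, 0.0799]
ee_rot: [0.706, 0.0, 0.708, -0.0]
contact_force: [-4.5, 0.2, 11.8]
width: 0.0481
```

Block 1 drags at about 0.25 of the load with noise, the same as block 2 and far from block 3. It is fine and goes on top at blue.

Emit:
play_rows(
  steps=[
    [1, -0.4, 0, 0, 0],
    [1, -0.7, 0, 0, 0],
    [1, -0.7, 0.3, 0.2, 0],
    [1, -0.5, 0.9, 0.53, 0],
    [1, 0, 0.9, 0.53, 0],
    [1, 0, 0.9, 0.53, 0],
    [1, 0, 0.9, 0.53, 0],
    [1, 0, 0.9, 0.53, 0],
    [1, 0, 0.9, 0.53, 0],
    [1, 0, 0.9, 0.53, 0],
    [1, 0, 0.9, 0.53, 0],
    [1, 0, 0.9, 0.53, 0],
    [1, 0, 0.6, 0.35, 0.3],
    [1, 0, 0.3, 0.14, 0.8],
    [1, 0, 0, 0, 0.8],
    [1, 0, 0, 0, 0.47],
    [1, 0, 0, 0, 0],
    [1, 0, 0, 0, 0],
    [1, 0, 0, 0, 0],
  ],
)

```text
clock: 18.25
position: [0.6703, 0.1453, 0.1475]
ee_rot: [0.701, 0.088, 0.702, -0.088]
contact_force: [-0.5, -0.5, -4.9]
width: 0.0483
```

```bash
python3 - <<'E'
from h import *
s,R=state(); im,X,cm=cloud("wrist"); cv2.imwrite("pics/w6.png",im[:,:,::-1])
print(X[200:340:20,316].round(4))
for z in [.0893]: print(dots(im,cm,z))
E
```

```text
t 18.25 p [0.6703 0.1453 0.1475] toolz yaw -14.25 tilt [-0.001 -0.    -1.   ] F [-0.5 -0.5 -4.9] w 0.0483
[[0.6358 0.154  0.0879]
 [0.6436 0.1521 0.0879]
 [0.6516 0.1501 0.0882]
 [0.66   0.1479 0.088 ]
 [0.6687 0.1457 0.088 ]
 [0.6775 0.1435 0.0884]
 [0.6873 0.141  0.0876]]
[(array([317., 177.]), np.int32(109), array([0.6267, 0.1567])), (array([316., 212.]), np.int32(292), array([0.64  , 0.1531])), (array([316., 347.]), np.int32(213), array([0.6993, 0.138 ]))]
```

View pics/w6.png

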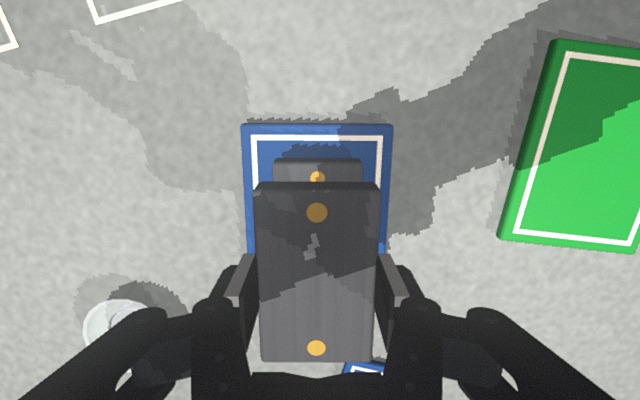

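```bash
python3 - <<'E'
from h import *
cm=manip.camera_model("wrist"); im=cv2.imread("pics/w6.png")[:,:,::-1].copy()
d=dots(im,cm,.088); c=(d[1][2]+d[2][2])/2; u=(d[2][2]-d[1][2]); print("held",c,np.linalg.norm(u),np.degrees(np.arctan2(u[1],u[0])))
b=dots(im,cm,.028)[0][2]; print("low dot",b,"expected centre",b+.0312*np.array([np.cos(np.radians(-14.2)),np.sin(np.radians(-14.2))]))
# low block near edge and held near edge
edge([[273,162],[362,162]],.028,.04); edge([[253,190],[380,190]],.088,.04)
edge([[241,124],[393,124.5]],.008,.06)
E
```

```text
held [0.67065 0.14535] 0.061823134828314835 -14.328451657751602
low dot [0.6398 0.1535] expected centre [0.67004669 0.14584641]
[0.6708 0.146 ] -14.19 len 0.0481
[0.6709 0.1454] -14.19 len 0.0481
[0.6721 0.1453] -14.37 len 0.0882
```

Held and lower block agree within 1 mm, so I lower it and release.

Emit:
play_rows(
  steps=[
    [1, 0.5, 0, 0, 0],
    [1, 0.5, 0, 0, 0],
    [1, 0.25, 0, 0, 0],
    [1, 0.09, 0, 0, 0],
    [1, 0, 0, 0, 0],
    [1, 0, 0, 0, 0],
    [0, 0, 0, 0, 0],
    [0, 0, 0, 0, 0],
    [0, 0, 0, 0, 0],
    [0, 0, 0, 0, 0],
  ],
)

```text
clock: 19.3
position: [0.6711, 0.1455, 0.1083]
ee_rot: [0.702, 0.088, 0.701, -0.088]
contact_force: [-0.2, -0.6, -0.2]
width: 0.0856
```

Emit:
play_rows(
  steps=[
    [0, -0.5, 0, 0, 0],
    [0, -0.8, 0, 0, -0.5],
    [0, 0, 0, 0, -0.9],
    [0, 0, 0, 0, -0.97],
    [0, 0, 0.24, -0.88, 0],
    [0, 0, 0.24, -0.88, 0],
    [0, 0, 0.24, -0.88, 0],
    [0, 0, 0.24, -0.88, 0],
    [0, 0, 0.24, -0.88, 0],
    [0, 0, 0.24, -0.88, 0],
    [0, 0, 0.24, -0.6, 0],
    [0, 0, 0, -0.2, 0],
    [0, 0, 0, 0, 0],
    [0, 0, 0, 0, 0],
  ],
)

```text
clock: 20.7
position: [0.4898, 0.1959, 0.1475]
ee_rot: [0.708, 0.001, 0.706, -0.0]
contact_force: [0.5, 0.1, 0.2]
width: 0.0852
```

```bash
python3 - <<'E'
from h import *
s,R=state(); 
im,X,cm=cloud("wrist"); cv2.imwrite("pics/w7.png",im[:,:,::-1])
print(dots(im,cm,.02))
E
```

```text
t 20.7 p [0.4898 0.1959 0.1475] toolz yaw -0.07 tilt [ 2.7e-03  3.0e-04 -1.0e+00] F [0.5 0.1 0.2] w 0.0852
[(array([316., 167.]), np.int32(145), array([0.4549, 0.1961])), (array([316., 267.]), np.int32(108), array([0.517 , 0.1958]))]
```

View pics/w7.png

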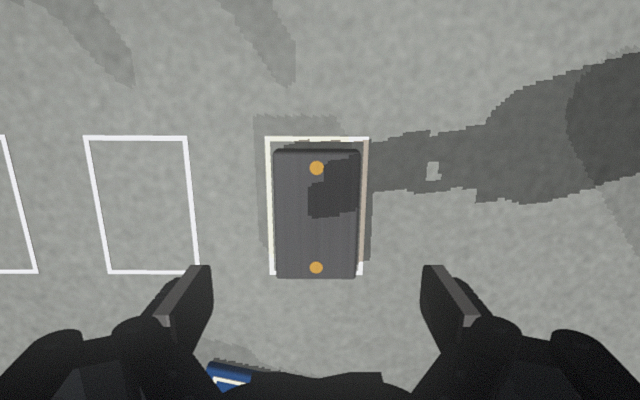

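Emit:
play_rows(
  steps=[
    [0, 0.7, 0, -0.12, 0],
    [0, 0.7, 0, 0, 0],
    [0, 0.6, 0, 0, 0],
    [0, 0.25, 0, 0, 0],
    [1, 0, 0, 0, 0],
    [1, 0, 0, 0, 0],
    [1, 0, 0, 0, 0],
    [1, 0, 0, 0, 0],
    [1, 0, 0, 0, 0],
    [1, 0, 0, 0, 0],
  ],
)

```text
clock: 21.75
position: [0.4857, 0.1959, 0.0804]
ee_rot: [0.708, 0.0, 0.706, -0.0]
contact_force: [-0.2, -2.1, 6.8]
width: 0.0487
```

Emit:
play_rows(
  steps=[
    [1, 0, 0, 0.15, 0],
    [1, 0, 0, 0.15, 0],
    [1, 0, 0, 0.15, 0],
  ],
)

```text
clock: 22.05
position: [0.4876, 0.1959, 0.0802]
ee_rot: [0.699, 0.001, 0.715, -0.001]
contact_force: [-28.2, 2.9, 36.8]
width: 0.0484
```

Block 4 is coarse, as expected, so it goes on top at orange.

Emit:
play_rows(
  steps=[
    [1, -0.4, 0, 0, 0],
    [1, -0.7, 0, 0, 0],
    [1, -0.7, -0.4, 0.1, 0],
    [1, -0.5, -0.9, 0.34, 0],
    [1, 0, -0.95, 0.36, 0],
    [1, 0, -0.95, 0.36, 0],
    [1, 0, -0.95, 0.36, 0],
    [1, 0, -0.95, 0.36, 0],
    [1, 0, -0.95, 0.36, 0],
    [1, 0, -0.95, 0.36, 0],
    [1, 0, -0.95, 0.36, 0],
    [1, 0, -0.95, 0.36, 0],
    [1, 0, -0.95, 0.36, 0],
    [1, 0, -0.95, 0.36, 0],
    [1, 0, -0.95, 0.36, 0],
    [1, 0, -0.95, 0.36, 0],
    [1, 0, -0.55, 0.22, 0.4],
    [1, 0, 0, 0, 0.47],
    [1, 0, 0, 0, 0],
    [1, 0, 0, 0, 0],
  ],
)

```text
clock: 24.05
position: [0.6465, -0.2007, 0.1473]
ee_rot: [0.706, 0.033, 0.707, -0.032]
contact_force: [-0.4, 0.2, -6.9]
width: 0.0478
```

```bash
python3 - <<'E'
from h import *
s,R=state(); im,X,cm=cloud("wrist"); cv2.imwrite("pics/w8.png",im[:,:,::-1])
print(X[200:340:20,316].round(4))
print(dots(im,cm,.088)); print(dots(im,cm,.028))
E
```

```text
t 24.05 p [ 0.6465 -0.2007  0.1473] toolz yaw -5.26 tilt [-0.0022  0.0016 -1.    ] F [-0.4  0.2 -6.9] w 0.0478
[[ 0.6113 -0.1974  0.0864]
 [ 0.6191 -0.1981  0.0872]
 [ 0.6275 -0.1989  0.0872]
 [ 0.6368 -0.1997  0.0857]
 [ 0.6457 -0.2005  0.0861]
 [ 0.6551 -0.2014  0.0859]
 [ 0.6642 -0.2022  0.0868]]
[(array([313., 178.]), np.int32(74), array([ 0.6021, -0.1975])), (array([317., 211.]), np.int32(304), array([ 0.6151, -0.1975])), (array([316., 346.]), np.int32(214), array([ 0.6764, -0.2034])), (array([307., 371.]), np.int32(444), array([ 0.6889, -0.2084]))]
[(array([313., 178.]), np.int32(74), array([ 0.6151, -0.1991])), (array([317., 211.]), np.int32(304), array([ 0.6342, -0.199 ])), (array([316., 346.]), np.int32(214), array([ 0.7238, -0.2076])), (array([307., 371.]), np.int32(444), array([ 0.7422, -0.215 ]))]
```

View pics/w8.png

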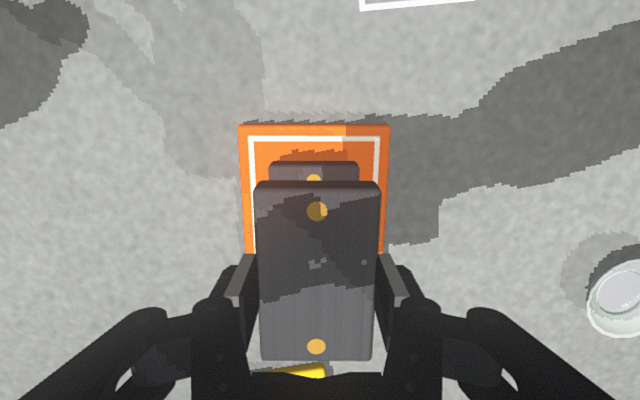

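```bash
python3 - <<'E'
from h import *
im=cv2.imread("pics/w8.png"); cv2.imwrite("pics/w8c.png",cv2.resize(im[110:220,230:400],None,fx=4.5,fy=4.5,interpolation=cv2.INTER_CUBIC))
im=cv2.imread("pics/w6.png"); cv2.imwrite("pics/w6c.png",cv2.resize(im[110:220,230:400],None,fx=4.5,fy=4.5,interpolation=cv2.INTER_CUBIC))
edge([[269,164],[359,164]],.028,.04); edge([[253,189],[380,189]],.0865,.04)
E
```

```text
[ 0.6477 -0.2017] -5.18 len 0.0487
[ 0.647  -0.2004] -5.18 len 0.0486
```

View pics/w8c.png

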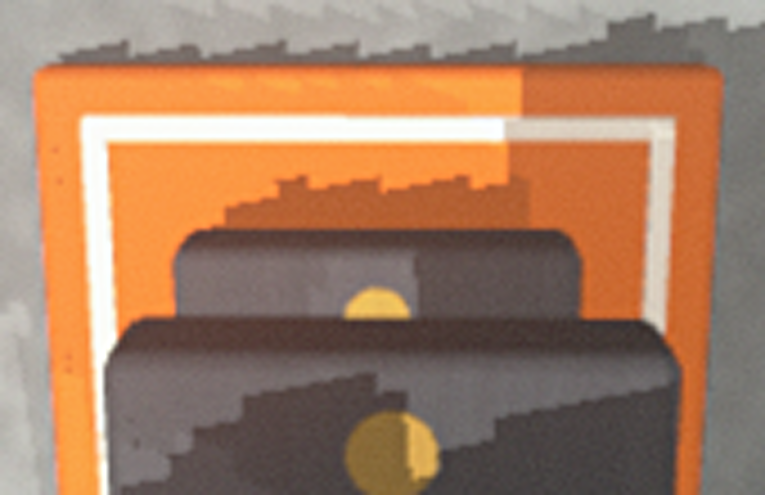

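View pics/w6c.png

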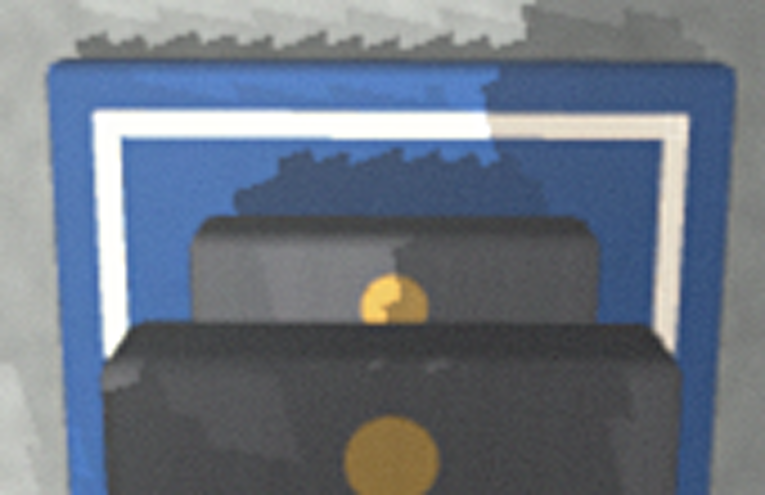

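Emit:
play_rows(
  steps=[
    [1, 0.5, -0.04, 0.03, 0],
    [1, 0.45, 0, 0, 0],
    [1, 0.25, 0, 0, 0],
    [1, 0.13, 0, 0, 0],
    [1, 0, 0, 0, 0],
    [1, 0, 0, 0, 0],
    [0, 0, 0, 0, 0],
    [0, 0, 0, 0, 0],
    [0, 0, 0, 0, 0],
    [0, 0, 0, 0, 0],
  ],
)

```text
clock: 25.1
position: [0.6487, -0.2033, 0.1089]
ee_rot: [0.707, 0.032, 0.706, -0.033]
contact_force: [-0.9, -0.6, 0.3]
width: 0.0857
```

Emit:
play_rows(
  steps=[
    [0, -0.5, 0, 0, 0],
    [0, -0.8, 0, 0, 0],
    [0, -1, 0, 0, 0],
    [0, -1, 0, -0.5, 0],
    [0, -1, 0, -1, 0],
    [0, -1, 0.5, -1, 0],
    [0, 0, 1, -1, 0],
    [0, 0, 1, -1, 0],
    [0, 0, 1, 0, 0],
    [0, 0, 1, 0, 0],
    [0, 0, 1, 0, 0],
    [0, 0, 0, 0, 0],
    [0, 0, 0, 0, 0],
  ],
)

```text
clock: 26.4
position: [0.5289, -0.0259, 0.2684]
ee_rot: [0.707, 0.032, 0.706, -0.032]
contact_force: [0.6, -0.4, 0.1]
width: 0.0856
```

```bash
python3 - <<'E'
from h import *
s,R=state()
for n in ["scene","side","wrist"]:
    im,X,cm=cloud(n); cv2.imwrite(f"pics/{n}9.png",im[:,:,::-1])
    for nm,c in [("orange",(.6475,-.2015)),("blue",(.671,.146))]:
        m=(X[...,2]>.038)&(X[...,2]<.06)&(np.hypot(X[...,0]-c[0],X[...,1]-c[1])<.08)
        if m.sum()<50: continue
        w=X[m]; r=cv2.minAreaRect((w[:,:2]*1000).astype(np.float32)); A=np.c_[w[:,:2],np.ones(len(w))]; k=np.linalg.lstsq(A,w[:,2],rcond=None)[0]
        print(n,nm,np.round(r[0],1),np.round(r[1],1),round(r[2],1),"z",np.median(w[:,2]).round(4),"slope",k[:2].round(3))
    print([x for x in dots(im,cm,.048) if x[1]<200])
E
```

```text
t 26.4 p [ 0.5289 -0.0259  0.2684] toolz yaw -5.18 tilt [ 0.0018 -0.001  -1.    ] F [ 0.6 -0.4  0.1] w 0.0856
scene orange [ 647.3 -199.9] [49.9 83.6] 84.5 z 0.0482 slope [-0.016  0.001]
scene blue [671.8 146.4] [51.  86.6] 77.3 z 0.0486 slope [-0.015  0.023]
[(array([254., 378.]), np.int32(73), array([ 1.0001, -0.3518])), (array([284., 393.]), np.int32(65), array([ 1.0595, -0.309 ])), (array([269., 395.]), np.int32(105), array([ 1.0485, -0.3375]))]
side orange [ 646.1 -202. ] [53.  80.3] 85.6 z 0.0475 slope [0.007 0.046]
side blue [669.6 145.3] [57.  79.3] 74.9 z 0.0477 slope [0.026 0.065]
[]
wrist orange [ 626.2 -201.2] [47.  39.4] 84.7 z 0.048 slope [ 0.116 -0.01 ]
wrist blue [660.4 148.7] [52.  59.1] 75.5 z 0.0481 slope [0.048 0.024]
[(array([133., 264.]), np.int32(167), array([ 0.5844, -0.1984])), (array([522., 288.]), np.int32(49), array([0.6415, 0.1538])), (array([140., 296.]), np.int32(47), array([ 0.6168, -0.1991])), (array([204., 339.]), np.int32(91), array([ 0.6696, -0.1486]))]
```

View pics/side9.png

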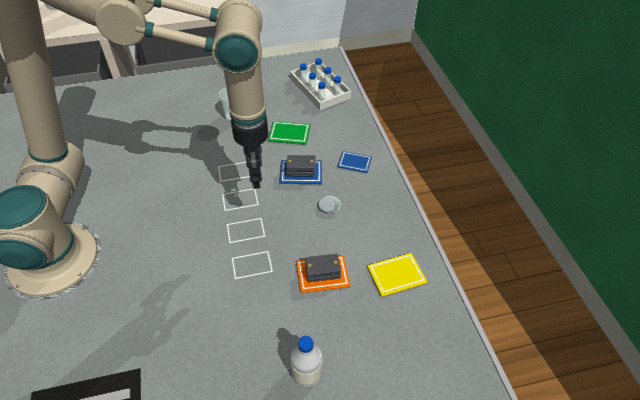

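View pics/wrist9.png

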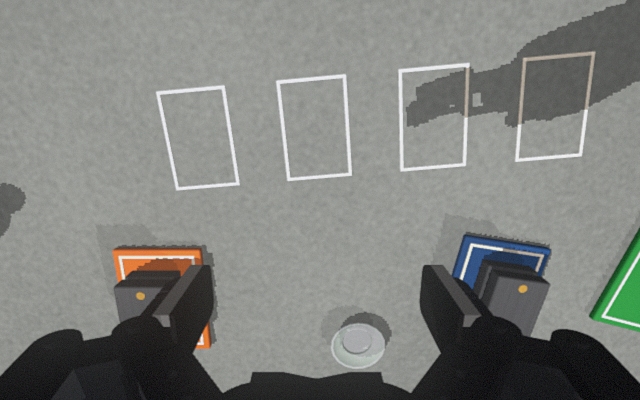

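View pics/scene9.png

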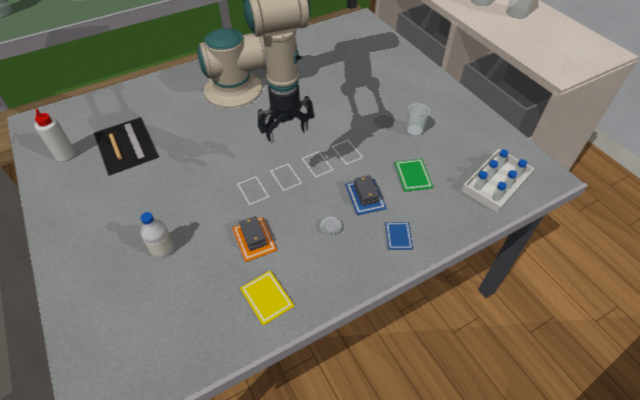

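```bash
python3 - <<'E'
import cv2,numpy as np
a=cv2.imread("pics/side9.png");b=cv2.imread("pics/scene9.png")
f=lambda im,x,y:cv2.resize(im[y-30:y+30,x-40:x+40],None,fx=5,fy=5,interpolation=cv2.INTER_CUBIC)
cv2.imwrite("pics/z9.png",np.vstack([np.hstack([f(a,322,270),f(a,300,168)]),np.hstack([f(b,254,236),f(b,366,192)])]))
E
```

```text
(no output)
```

View pics/z9.png

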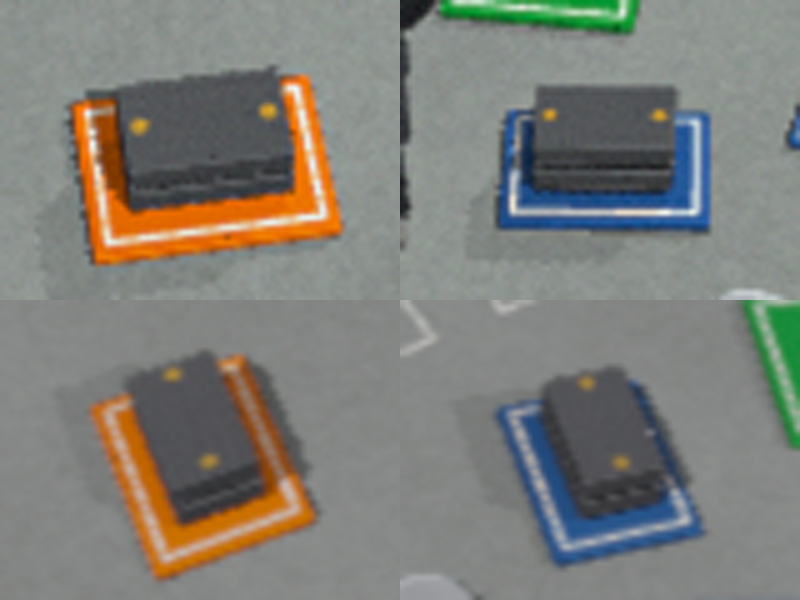

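Both piles look flat, square and inside their outlines, the gripper is clear and the bystanders look unmoved. I hand the job in.

```bash
python3 -c "
from rig import manip
print(manip.sign_off(), manip.get_state()['clock'])"
```

```text
the job is handed in; nothing more can be done
the job is handed in; nothing more can be done
```

The job is handed in, with both piles in place; the last clock reading, before three final pictures and sign-off, was 26.4 s of the 72 s allowed. No verdict is reported.

**Sorting:** I gripped each block lightly on the bench and slid it to feel the drag.
- Blocks 1 and 2 dragged with 3–5 N under 10–12 N of press, so they are fine.
- Blocks 3 and 4 dragged with about 28–34 N under 29–46 N of press, so they are coarse.
- Coarse blocks 3 and 4 are on the orange stand and fine blocks 2 and 1 are on the blue stand.

**Last checks:**
- **Position:** The top blocks measured within about 2 mm and 2° of the stand centres and axes in the scene and side depth pictures. The two cameras disagreed by about 2 mm.
- **Height:** The tops are at 48 mm, as expected for two blocks on an 8 mm stand.
- **Tilt:** The tilt fitted from the depth data was not reliable. It ranged from 0 to 0.12 because side faces and partly hidden tops were included, so I judged flatness from the pictures and the correct heights.
- **Pair alignment:** I measured the upper block against the lower one just before each release. The blue pair was within 1 mm. The orange pair was about 1.5 mm off and I corrected it. After release I only checked by eye in enlarged crops, where both pairs looked square.
- **Bystanders:** The bottle, beaker and dish look unmoved in the final pictures.

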